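Lock the rotary stage

TASK

Lock the rotary stage on the bench so that it cannot turn: push one of the two upright posts on its disc sideways with the fingertips until the slot across the disc is in line with the lock bar, then push the bar by its black lug, straight through the disc, until it is fully home in the keeper on the far side. Leave everything else on the bench where it stands; nothing is to be picked up.

Things in the scene. Friction and masses are not known exactly. Their poses are not given: they have to be found in the camera images.
- lock_base: The lock fixture, bolted to the bench (does not move in a run, but stands elsewhere and turned each time): a flat aluminium plate 285 mm long (x -210 to +75), 60 mm wide and 8 mm thick, with a round foot 100 mm across under the disc. Origin: on the disc's vertical axis, at bench level. Its +x is the way the bar is pushed, z up. At x -202 to -56 a guide (two rails, 34 mm over all, top at z 32 mm) carries the bar; at x +49 to +67 the keeper, a bridge 37 mm wide, top at z 38 mm.
- disc_top (a point): Centre of the top face of the slotted disc (32 mm above the bench, on the fixture's axis). The disc is aluminium, 84 mm across, and turns freely either way about the vertical without end stops; a slot 18 mm wide, open at the top, runs right across it through the centre, along this frame's x axis.
- disc_post_a (a point): Centre of the top of one of two equal upright steel posts on the disc, for turning it: 14 mm thick, from 32 to 68 mm above the bench, 28 mm from the disc's axis, at the disc's +y (square to the slot). Turns with the disc.
- disc_post_b (a point): The same for the other post, at the disc's -y, opposite the first.
- disc (a joint): Angle of the disc about the vertical (rad, anticlockwise from above positive): 0 or pi, either way round, is the slot in line with the bar. Starts 0.5 to 2.64. It stays where it is left (friction about 0.05 N m, so some 2 N at a post). The tapered nose draws the disc straight by itself if the slot is within about 0.1 rad; otherwise the bar butts against the disc's rim.
- bar (a joint): Travel of the lock bar along the fixture's +x (m): 0 drawn back, 0.120 fully home against its stop, with the nose through the disc and in the keeper. Starts 0 to 0.010. The nose meets the rim at about 0.014. Steel bar 14 mm wide, 12 mm high (z 15 to 27 mm), held down by the guide; stays where it is left, friction about 2.5 N (more while it moves: 6 N per m/s).
- lug_top (a point): Centre of the top face of the bar's black lug, the upright block at the bar's rear end that it is pushed by: 14 mm thick along the bar, 36 mm wide across it, from 38 to 68 mm above the bench. It lies 188 mm behind the disc's axis with the bar at 0, and 68 mm behind it with the bar home. Moves with the bar; axes as the fixture's.
- bar_nose (a point): Tip of the bar's tapered nose, 132 mm ahead of the lug's centre, 21 mm above the bench; the nose narrows from 14 to 5 mm over its last 16 mm.
- thumb_knob_0: Bystander, loose, to be left alone: black thumb knob standing on its head, thread up, 20 mm wide, 29 mm high. Origin: centre of its underside.
- power_sensor: Bystander, loose, to be left alone: round black sensor puck, 48 mm wide, 26 mm high. Origin: centre of its underside.
- lead_coupler_1: Bystander, loose, to be left alone: black lead coupler lying flat, 42 mm long, 12 mm thick. Origin: centre of its underside.
- post_holder_0: Bystander, loose, to be left alone: upright metal post holder with a thumb screw, 25x41 mm, 95 mm high. Origin: centre of its underside.
- filter_frame_0: Bystander, loose, to be left alone: square black filter frame lying flat, 50 mm, 9 mm thick. Origin: centre of its underside.
- sample_dish: Bystander, loose, to be left alone: small white round dish, 60 mm wide, 12 mm high. Origin: centre of its underside.
- base_clamp: Bystander, loose, to be left alone: slotted metal table clamp lying flat, 75x26x17 mm. Origin: centre of its underside.
- mirror_mount: Bystander, loose, to be left alone: black mirror mount on a post and foot, 51x52 mm, 106 mm high. Origin: centre of its underside.

How it is judged (in metres and radians):
On the way, in this order (a step that is already met when the one before it is completed fails the run):
1. the slot is turned in line with the bar, the bar still drawn back (angle between the x axis of disc_top and the x axis of lock_base, either way round below 0.15 rad and value of joint bar below 0.03 m), for 0.1 s.
2. the bar is pushed through the disc, fully home in the keeper (value of joint bar above 0.115 m and angle between the x axis of disc_top and the x axis of lock_base, either way round below 0.06 rad), for 0.2 s.
At the end, for the whole second after the job is handed in: The bar is at rest with at least 115 of its 120 mm travel made, through the disc and in the keeper; the slot lies within 0.06 rad of the bar (all of step 2 and velocity of joint bar between -0.01 and 0.01 m/s); the robot touches nothing.
It fails at once if a bystander is lifted, or moved or tipped by more than 20 mm or 0.35 rad (distance of any of thumb_knob_0, power_sensor, lead_coupler_1, post_holder_0, filter_frame_0, sample_dish, base_clamp, mirror_mount from where it was at the start of the episode above 0.02 m or angle between any of thumb_knob_0, power_sensor, lead_coupler_1, post_holder_0, filter_frame_0, sample_dish, base_clamp, mirror_mount's own z axis and vertical above 0.35 rad).
It also fails if it takes over 51 s, if anything falls off the work surface, if the arm or the gripper's body presses on something with over 40 N, if the wrist force passes 120 N, or if a joint passes its speed limit or range.

ROBOT

A 6-joint arm with a two-finger parallel gripper is mounted at the origin on a cart in front of the work surface, level with it; the furniture and walls round the work are solid. World frame = base frame: x ahead of the robot, y to its left, z up, the work surface at z = 0. Lengths are in mm, angles in rad, forces in N, time in s.
With the tool pointing down it reaches from about 350 to 875 mm from the base axis. Payload 4.2 kg.
Tool frame: the origin (TCP) lies on the centre line of the jaws, within the pads' length; the fingertips stand 25 mm ahead of it and the grasp point (between the pads) lies 6 mm ahead of it; z points along the fingers, y is the direction in which the jaws open and shut (so a half turn about z gives the same grasp; the last joint's range is limited). The gripper opens to 85 mm and grips with 20 to 120 N. Pads are 22 mm wide; open, the fingers measure 114 mm over their backs; the gripper's body (76 mm by 85 mm) begins 54 mm behind the grasp point. The pads swing forward as they close: fully open they stand 13 mm farther back than shut.
Start: joints at [-0.885, 0.385, 0.008, 0, -1.194, -0.259], TCP at [258.737, -568.906, 256.312] pointing down, gripper open.
Joint ranges: [-3.14, 3.14], [-1.21, 2.06], [-1.07, 1.41], [-3.16, 2.05], [-2.99, -0.16], [-3.1, 3.1]. Speed limits (rad/s): [2.79, 2.79, 3.14, 3.14, 3.14, 3.14].

INTERFACE

Orientations are given as a unit quaternion [x, y, z, w].
In Python, from bench import arm gives the robot as it stands.
- The arm moves only by the tool drive_tool, never from a script. Its argument "plan" is a list of rows, each a list of 2 entries, a list of its own where there are three numbers: the shift along the tool's x, y, z in m, then the turn about the tool's z in degrees. A call has 1 to 12 rows; each row shifts and turns the commanded pose from where the row before left it, along the tool's axes as they then stand; what a row does not reach is not made up. A row lasts 1/8 s, in which the tool goes at most 62.5 mm and 10.7 degrees, less where a joint would pass 70% of its speed; a pose out of reach is approached as far as the arm can. A call with a gripper value outside its range is refused whole. "fingers" is the closure, from -1 (fully open) to 1 (shut), so that 0 is half open, set as the call begins (left out, the last holds). The fingers move at their own pace and stop on an object; the grip force is fixed at half the most. Time passes only in rows, so rows that do not move let the fingers close. It gives the time, the measured TCP pose, the force and the opening at its end, in the units of the state.
- arm.read_state(): the state, without advancing time (a new reading comes with each control period).
- arm.get_image(name): name is "scene" or "top" or "wrist"; returns a dict with "image" (420x560x3 uint8, red, green, blue), "K" (3x3 intrinsics, pixels), "R" (3x3) and "t" (3): a world point X has camera coordinates R X + t. Camera axes: x right, y down, z forward; pixel columns grow to the right and rows downward; lengths in mm; the calibration is good to about 2 mm. A picture is of the moment at which its call begins. There is no depth.
- arm.job_done(): hands the job in, once; it reports no verdict.
The state is a dict: "clock": time; "joints": joint angles; "joint_vel": joint speeds; "joint_efforts": joint torques, N m; "position": TCP position; "ee_rot": TCP orientation; "contact_force": force on the tool from outside, world axes, zero at the start; "wrist_torque": the same for the moment, N m; "gripper_width": finger opening in mm.
Only numpy, scipy, OpenCV 4.12 (cv2) and the standard library are available. Lean on these libraries where they do the work, as an engineer would, in place of code of your own. Each camera call takes 0.05 s, during which the arm holds its last target.

## Working session

There is one attempt and no reset: what is moved stays moved. The work goes in short steps, Python scripts to look and compute and a tool call to move; the robot and the scene stay as the last step left them, time stands still between calls to the robot, and variables do not carry over. Pictures are saved under pics/ and viewed, and the job is handed in when it is done.

Besides the shell and the picture viewer there is one more tool, called by a JSON object that holds its "method" and its "body", one argument or row to a line. drive_tool: Moves the arm, as the interface text tells. Its arguments: {"type":"object","properties":{"plan":{"type":"array"},"fingers":{"type":"number"}},"required":["plan"]}

```bash
mkdir -p pics; ls; python3 - <<'E'
from bench import arm
import cv2
for n in ("scene","top","wrist"):
    d=arm.get_image(n); cv2.imwrite(f"pics/{n}0.png",d["image"][:,:,::-1])
    import pickle; pickle.dump(d,open(f"pics/{n}0.pkl","wb"))
    print(n,d["K"].round(1).tolist(),d["R"].round(3).tolist(),d["t"].round(1).tolist())
print(arm.read_state())
E
```

```text
pics
scene [[511.8, 0.0, 288.1], [0.0, 511.8, 211.6], [0.0, 0.0, 1.0]] [[-0.571, -0.821, 0.007], [-0.512, 0.35, -0.784], [0.642, -0.451, -0.62]] [362.6, 314.2, 1290.5]
top [[405.1, 0.0, 278.2], [0.0, 405.1, 210.4], [0.0, 0.0, 1.0]] [[-0.004, -1.0, -0.001], [-0.995, 0.004, -0.104], [0.104, 0.0, -0.995]] [67.9, 540.1, 1147.0]
wrist [[374.6, 0.0, 288.6], [0.0, 374.6, 215.6], [0.0, 0.0, 1.0]] [[-0.413, 0.911, 0.002], [0.868, 0.394, 0.302], [0.274, 0.127, -0.953]] [623.9, -38.8, 380.7]
{'clock': 0.15, 'joints': array([-8.85368820e-01,  3.85375882e-01,  6.93683935e-03, -3.20862293e-04,
       -1.19400089e+00, -2.58630445e-01]), 'joint_vel': array([ 1.00651333e-03, -3.33925741e-03,  3.48281217e-03,  3.29383577e-04,
        3.71397565e-04, -3.09526276e-05]), 'joint_efforts': array([ 6.86878248e-04, -3.92680514e+01,  1.88582218e+01,  4.18870747e+00,
       -3.43994900e-03, -6.43531223e-06]), 'position': array([ 258.58560782, -568.56240876,  255.4787677 ]), 'ee_rot': array([-2.11724673e-01,  9.77328995e-01,  7.99743469e-04, -2.40848036e-04]), 'contact_force': array([-0.64728713,  0.24413204,  0.68290538]), 'wrist_torque': array([-0.02925843, -0.02890528, -0.04786454]), 'gripper_width': 85.22988493337427}
```

View pics/top0.png

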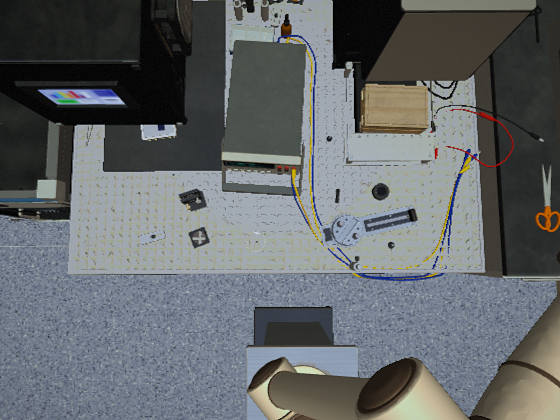

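View pics/scene0.png

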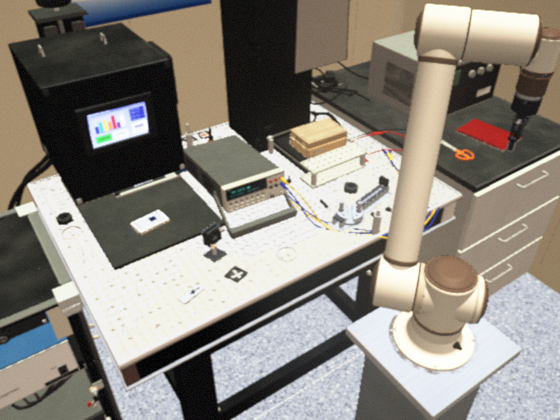

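The top view shows the disc near pixel (347,230) and the lug near (412,214). I'll enlarge both.

```bash
python3 - <<'E'
import cv2
i=cv2.imread("pics/top0.png")[170:285,310:470]; cv2.imwrite("pics/top0c.png",cv2.resize(i,None,fx=5,fy=5,interpolation=cv2.INTER_CUBIC))
i=cv2.imread("pics/scene0.png")[165:250,310:430]; cv2.imwrite("pics/scene0c.png",cv2.resize(i,None,fx=6,fy=6,interpolation=cv2.INTER_CUBIC))
E
```

```text
(no output)
```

View pics/top0c.png

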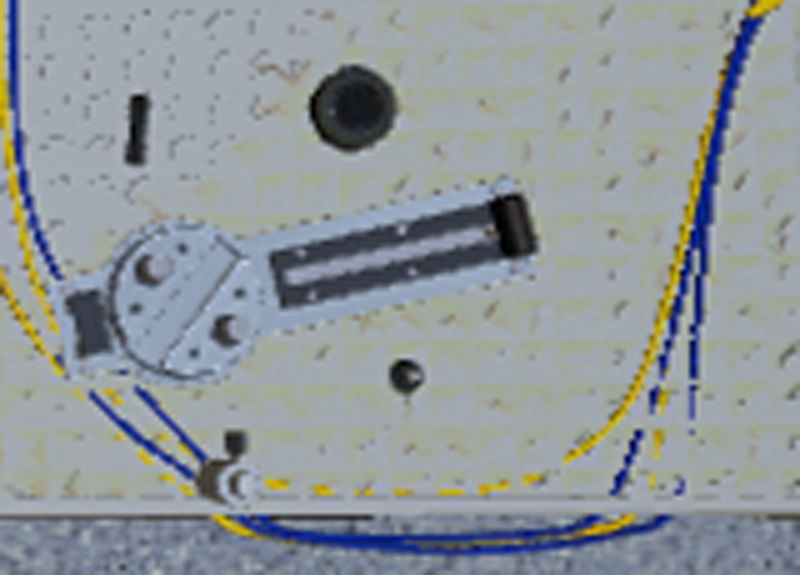

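View pics/scene0c.png

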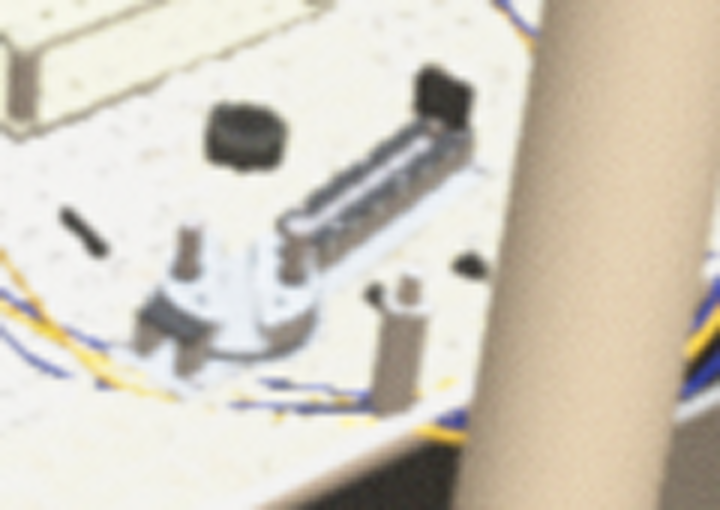

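View pics/wrist0.png

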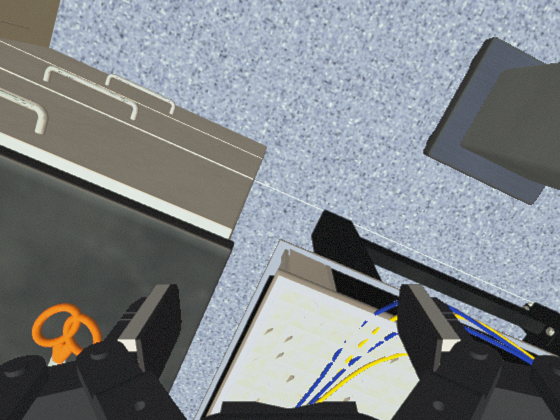

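```bash
cat > h.py <<'E'
import numpy as np,pickle
def ray(d,u,v,z):
    K,R,t=d["K"],d["R"],d["t"]
    r=R.T@np.linalg.inv(K)@np.array([u,v,1.]); C=-R.T@t
    return C+r*(z-C[2])/r[2]
def proj(d,X):
    c=d["R"]@np.array(X)+d["t"]; p=d["K"]@c; return p[:2]/p[2]
E
python3 - <<'E'
from h import *
d=pickle.load(open("pics/top0.pkl","rb"));s=pickle.load(open("pics/scene0.pkl","rb"))
f=lambda u,v,z:ray(d,310+u/5,170+v/5,z)
g=lambda u,v,z:ray(s,310+u/6,165+v/6,z)
P={}
for n,u,v,z in [("p1",159,267,68),("p2",237,330,68),("lug",511,224,68),("keeper",91,322,38),("slotend1",240,255,32),("slotend2",165,370,32),("bar@guide",284,278,27),("knob",406,375,20),("holder",235,484,95),("sensor",352,106,26),("coupler",137,130,12)]:
    P[n]=f(u,v,z);print(n,P[n].round(1))
for n,u,v,z in [("p1s",190,225,68),("p2s",297,225,68),("lugs",443,82,68),("holder",405,300,87)]:
    print(n,g(u,v,z).round(1))
c=(P["p1"]+P["p2"])/2;print(c, np.linalg.norm(P["p1"]-P["p2"]))
l=P["lug"]-c;print("lug dist",np.linalg.norm(l),"dir",np.degrees(np.arctan2(-l[1],-l[0])))
pd=P["p1"]-P["p2"];print("post dir",np.degrees(np.arctan2(pd[1],pd[0])))
sd=P["slotend1"]-P["slotend2"];print("slot",np.degrees(np.arctan2(sd[1],sd[0])))
E
```

```text
p1 [ 498.8 -111.7   68. ]
p2 [ 463.5 -154.4   68. ]
lug [ 522.1 -309.2   68. ]
keeper [469.6 -76.9  38. ]
slotend1 [ 508.1 -164.2   32. ]
slotend2 [ 442.2 -119.6   32. ]
bar@guide [ 495.1 -190.3   27. ]
knob [ 439.  -260.9   20. ]
holder [ 379.5 -146.    95. ]
sensor [ 595.6 -232.9   26. ]
coupler [ 583.9 -109.2   12. ]
p1s [ 492.9 -106.    68. ]
p2s [ 461.2 -152.4   68. ]
lugs [ 515.2 -307.2   68. ]
holder [ 365.9 -138.3   87. ]
[ 481.1801911  -133.05381622   68.        ] 55.41566907270116
lug dist 180.82505134383422 dir 103.0868941912425
post dir 50.39796960781542
slot -34.093453508211475
```

Checks:
- The post spacing comes out at 55.4 mm against the true 56.
- The lug is 181 mm behind the axis, so the bar is at about 7 mm.
- The fixture's +x is about 103° in the world frame.
- The disc stands about 0.65 rad off, so it has to turn clockwise.

I'll turn tool y parallel to the bar and hover over the disc.

{"method": "drive_tool", "body": {
  "plan": [
    [[0,0,0],5.7],
    [[0,0,0],5.6],
    [[-0.032,0.037,0],0],
    [[-0.032,0.037,0],0],
    [[-0.032,0.037,0],0],
    [[-0.032,0.037,0],0],
    [[-0.032,0.037,0],0],
    [[-0.032,0.037,0],0],
    [[-0.032,0.037,0],0],
    [[-0.032,0.037,0],0],
    [[-0.032,0.037,0],0],
    [[-0.032,0.037,0],0]
  ],
  "fingers": 0
}}

```text
clock: 1.65
position: [486.5, -134.2, 256.2]
ee_rot: [-0.115, 0.993, 0.0, -0.0]
contact_force: [0.5, -0.0, 0.1]
gripper_width: 42.4
```

```bash
cat > snap.py <<'E'
import sys,cv2,pickle,numpy as np
from bench import arm
n,tag=sys.argv[1:3]
d=arm.get_image(n); pickle.dump(d,open(f"pics/{n}{tag}.pkl","wb"))
i=d["image"][:,:,::-1]
if len(sys.argv)>3:
    x0,x1,y0,y1,f=map(int,sys.argv[3:]); i=cv2.resize(i[y0:y1,x0:x1],None,fx=f,fy=f,interpolation=cv2.INTER_CUBIC)
cv2.imwrite(f"pics/{n}{tag}.png",i)
s=arm.read_state(); q=s["ee_rot"]
from scipy.spatial.transform import Rotation as R
M=R.from_quat(q).as_matrix()
print("t",s["clock"],"pos",s["position"].round(1),"yaxis deg",np.degrees(np.arctan2(M[1,1],M[0,1])).round(2),"zax",M[:,2].round(3),"F",s["contact_force"].round(1),"w",round(s["gripper_width"],1))
E
python3 snap.py wrist 1
```

```text
t 1.7 pos [ 489.1 -130.9  256.2] yaxis deg 103.38 zax [ 0.002  0.001 -1.   ] F [ 1.8  2.1 -0.1] w 42.8
```

View pics/wrist1.png

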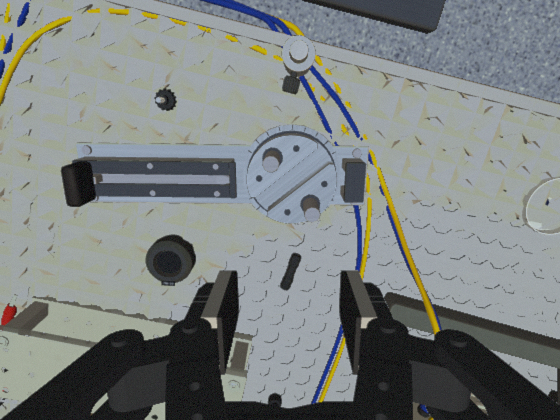

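The wrist view shows the disc at (291,176), the posts near (272,158) and (310,207), and the lug at (78,184). I'll enlarge it to measure.

```bash
python3 - <<'E'
import cv2
i=cv2.imread("pics/wrist1.png")[110:240,235:385]; cv2.imwrite("pics/wrist1c.png",cv2.resize(i,None,fx=5,fy=5,interpolation=cv2.INTER_CUBIC))
i=cv2.imread("pics/wrist1.png")[130:230,50:250]; cv2.imwrite("pics/wrist1d.png",cv2.resize(i,None,fx=4,fy=4,interpolation=cv2.INTER_CUBIC))
E
```

```text
(no output)
```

View pics/wrist1c.png

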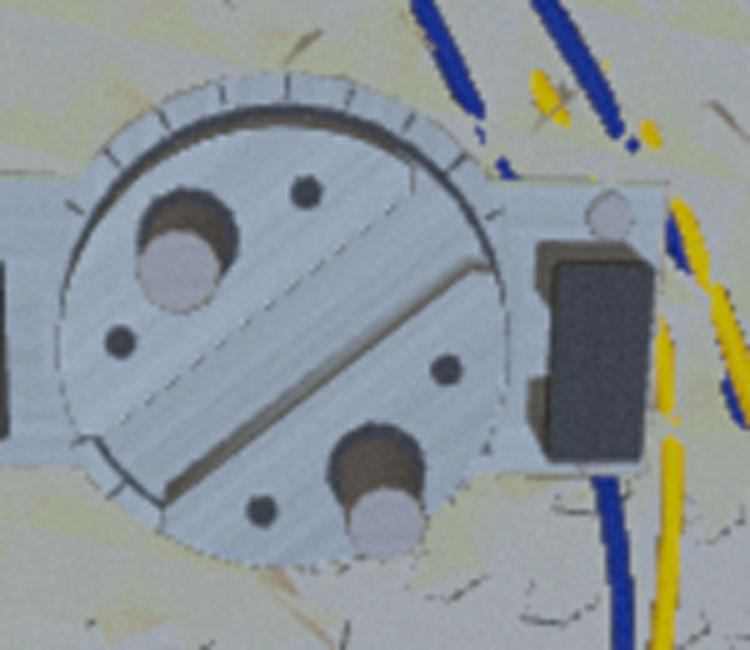

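View pics/wrist1d.png

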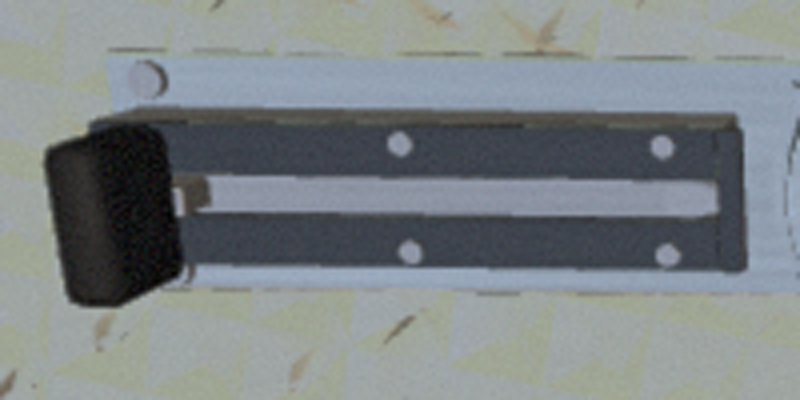

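```bash
python3 - <<'E'
from h import *
d=pickle.load(open("pics/wrist1.pkl","rb"))
f=lambda u,v,z:ray(d,235+(u-2)/5,110+(v-2)/5,z)
g=lambda u,v,z:ray(d,50+(u-1.5)/4,130+(v-1.5)/4,z)
p1=f(386,523,68);p2=f(180,270,68);l=g(82,218,68);k=f(601,362,38)
b0=g(210,195,27);b1=g(700,199,27)
for a in(p1,p2,l,k,b0,b1):print(a.round(1))
c=(p1+p2)/2;a=lambda v:np.degrees(np.arctan2(v[1],v[0]))
print(c,np.linalg.norm(p1-p2),np.linalg.norm(l-c),a(c-l),a(k-l),a(b1-b0),a(p1-p2))
e1=[f(412,192,32),f(105,432,32)];e2=[f(470,262,32),f(168,490,32)]
print("slot",a(e1[0]-e1[1]),a(f(490,268,32)-f(165,505,32)),[x.round(1) for x in e1])
E
```

```text
[ 498.9 -111.    68. ]
[ 464.4 -154.6   68. ]
[ 519.3 -314.    68. ]
[468.8 -76.2  38. ]
[ 521.4 -306.6   27. ]
[ 496.1 -194.    27. ]
[ 481.67345983 -132.82635212   68.        ] 55.649764621301124 185.02465164153972 101.72836729211005 101.99846432938226 102.66060363164338 51.650033219350895
slot 141.44070170901827 140.0856325921598 [array([ 447.4, -117. ,   32. ]), array([ 504. , -162.2,   32. ])]
```

Both views agree within about 1.5 mm: the disc centre is at (481.7,-132.8), the bar axis at about 102.7° and the post at 51–52°. I'll straddle the post with the fingers half open.

{"method": "drive_tool", "body": {
  "plan": [
    [[-0.018,0.017,0.02],0.5],
    [[0,0,0.04],0],
    [[0,0,0.04],0],
    [[0,0,0.035],0],
    [[0,0,0.025],0],
    [[0,0,0.015],0],
    [[0,0,0.01],0],
    [[0,0,0],0],
    [[0,0,0],0]
  ]
}}

```text
clock: 2.82
position: [500.4, -115.2, 72.1]
ee_rot: [-0.11, 0.994, -0.0, 0.001]
contact_force: [-0.4, 0.4, 0.1]
gripper_width: 43.0
```

```bash
python3 snap.py wrist 2; python3 snap.py top 2 310 470 170 285 5
```

```text
t 2.875 pos [ 500.5 -115.1   72.2] yaxis deg 102.66 zax [ 0.002  0.    -1.   ] F [ 0.7 -0.2 -0.4] w 42.4
t 2.925 pos [ 500.3 -115.1   72.2] yaxis deg 102.66 zax [ 0.002  0.    -1.   ] F [0.6 0.1 0. ] w 42.5
```

View pics/wrist2.png

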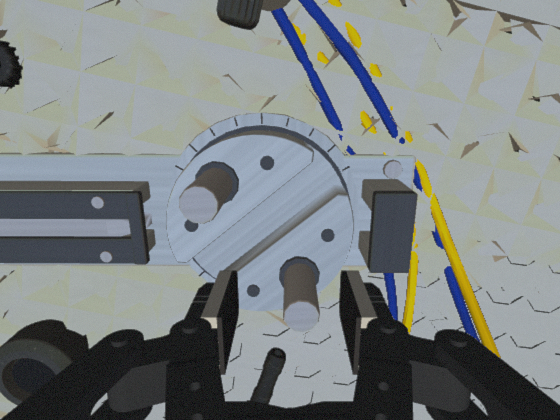

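The post stands between the fingers, at about (300,310). I'll push it along −tool y. The computed stroke is about 27 mm, so I'll do 25 first and then look.

{"method": "drive_tool", "body": {
  "plan": [
    [[-0.004,-0.004,0],0],
    [[0,-0.005,0],0],
    [[0,-0.005,0],0],
    [[0,-0.005,0],0],
    [[0,-0.004,0],0],
    [[0,-0.002,0],0],
    [[0,0,0],0],
    [[0,0,0],0]
  ]
}}

```text
clock: 3.92
position: [508.4, -139.0, 71.1]
ee_rot: [-0.11, 0.994, -0.0, -0.001]
contact_force: [0.4, 0.2, 0.0]
gripper_width: 42.3
```

```bash
python3 snap.py wrist 3
```

```text
t 3.975 pos [ 508.5 -139.    71.1] yaxis deg 102.64 zax [-0.001 -0.    -1.   ] F [ 0.2 -0.3 -0.3] w 43.4
```

View pics/wrist3.png

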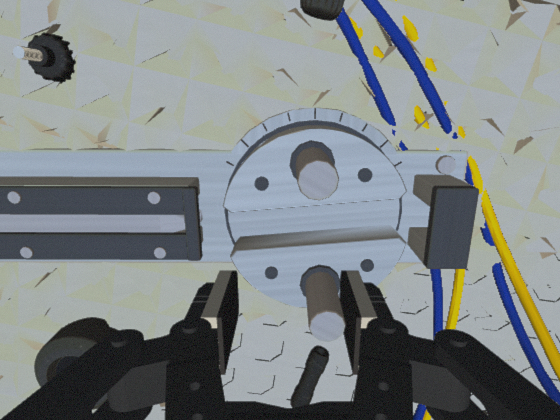

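The slot edge runs (228,212)–(404,200) against a level bar, so about 4.5° remain, or about 2.3 mm at the post. I'll push the rest.

{"method": "drive_tool", "body": {
  "plan": [
    [[0,-0.0015,0],0],
    [[0,-0.001,0],0],
    [[0,0,0],0],
    [[0,0,0],0]
  ]
}}

```text
clock: 4.47
position: [509.6, -141.1, 71.2]
ee_rot: [-0.11, 0.994, 0.0, -0.0]
contact_force: [0.0, 2.0, -1.8]
gripper_width: 42.9
```

```bash
python3 snap.py wrist 4; python3 - <<'E'
import cv2
i=cv2.imread("pics/wrist4.png")[120:350,150:480]; cv2.imwrite("pics/wrist4c.png",cv2.resize(i,None,fx=2.4,fy=2.4,interpolation=cv2.INTER_CUBIC))
E
```

```text
t 4.525 pos [ 509.6 -141.1   71.2] yaxis deg 102.65 zax [-0. -0. -1.] F [-0.5  2.1 -0.7] w 42.7
```

View pics/wrist4c.png

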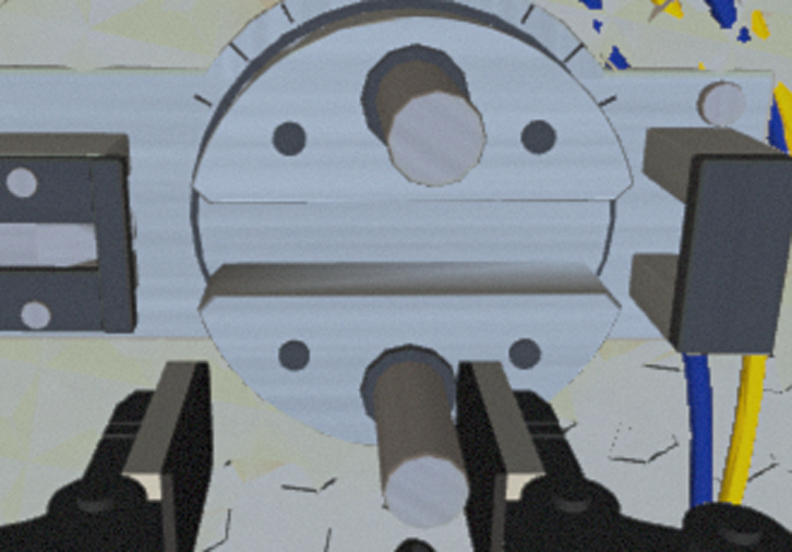

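The slot edge is now level with the plate to about 0.4°, so it is aligned. I'll back off, lift, and go behind the lug with the fingers shut.

{"method": "drive_tool", "body": {
  "plan": [
    [[0,0.004,0],0],
    [[0,0.003,0],0],
    [[0,0,-0.03],0],
    [[0,0,-0.05],0],
    [[0,0,-0.02],0]
  ]
}}

```text
clock: 5.15
position: [509.5, -134.3, 174.5]
ee_rot: [-0.111, 0.994, -0.001, 0.003]
contact_force: [0.4, 0.5, 0.1]
gripper_width: 42.5
```

{"method": "drive_tool", "body": {
  "plan": [
    [[0.003,-0.02,0],0],
    [[0.004,-0.04,0],0],
    [[0.005,-0.045,0],0],
    [[0.005,-0.045,0],0],
    [[0.005,-0.04,0],0],
    [[0.003,-0.02,0],0],
    [[0,-0.008,0],0],
    [[0,0,0],0],
    [[0,0,0],0]
  ],
  "fingers": 1
}}

```text
clock: 6.28
position: [531.6, -351.3, 171.5]
ee_rot: [-0.111, 0.994, 0.0, -0.0]
contact_force: [0.2, 0.0, -0.2]
gripper_width: 0.3
```

```bash
python3 snap.py wrist 5
```

```text
t 6.325 pos [ 531.7 -351.3  171.6] yaxis deg 102.73 zax [ 0.  0. -1.] F [-0.  -0.2 -0.1] w 0.6
```

View pics/wrist5.png

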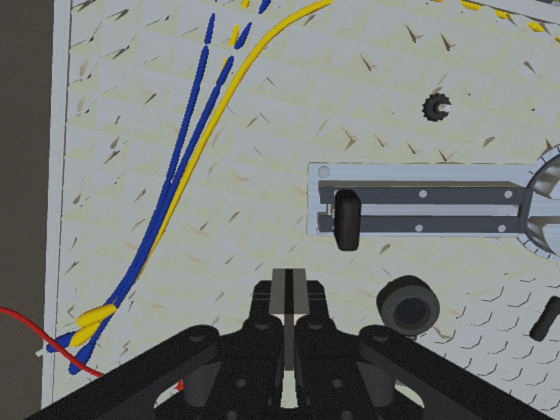

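The shut fingertips are at (289,280) and the lug top is at about (347,218). I'll measure the gap.

```bash
python3 - <<'E'
from h import *
d=pickle.load(open("pics/wrist5.pkl","rb"))
import cv2
i=cv2.imread("pics/wrist5.png")[150:310,230:400]; cv2.imwrite("pics/wrist5c.png",cv2.resize(i,None,fx=4.5,fy=3.7*1.2,interpolation=cv2.INTER_CUBIC))
b=np.array([-0.2195,0.9756,0]);c=np.array([481.7,-132.8,0])
r=np.array([.9756,.2195,0])
for u,v in [(335,190),(338,250),(359,191),(347,219)]:
    p=ray(d,u,v,68)-c;print((u,v),(p@b).round(1),(p@r).round(1))
tip=np.array([531.7,-351.3,146.6])
p=tip-c;print("tcp",p@b,p@r)
for z in(146,):
  for u,v in [(272,270),(306,270),(252,300),(328,300)]:
    q=ray(d,u,v,z)-c; print("fing",(u,v),(q@b).round(1),(q@r).round(1))
E
```

```text
(335, 190) -196.1 -23.8
(338, 250) -192.7 15.6
(359, 191) -181.5 -23.2
(347, 219) -188.0 -5.3
tcp -224.14360000000002 0.8192500000000579
fing (272, 270) -231.3 -8.2
fing (306, 270) -217.0 -8.2
fing (252, 300) -240.1 6.1
fing (328, 300) -207.3 6.0
```

View pics/wrist5c.png

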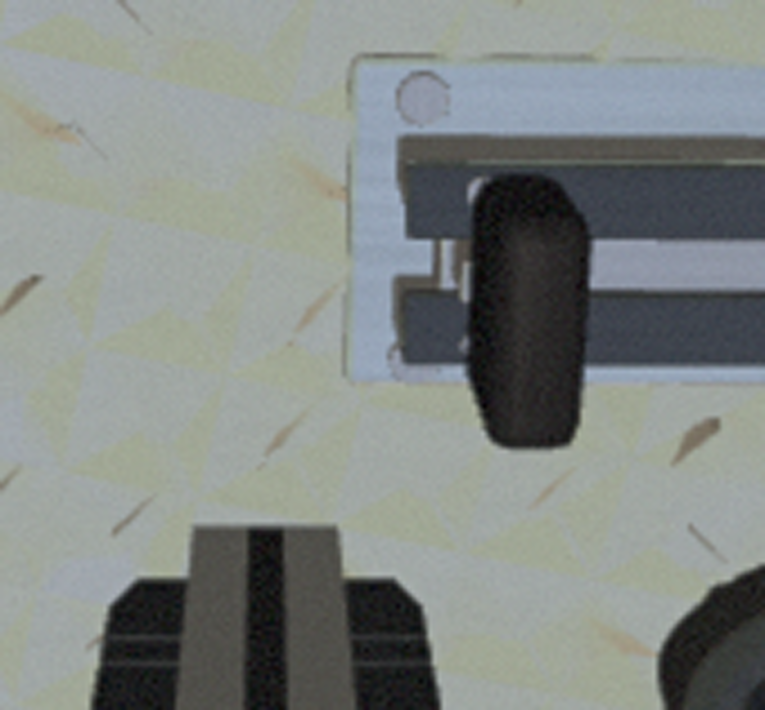

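The lug's rear face is about 193 mm behind the axis and the finger front about 208 mm, so there is a 14 mm gap to descend in. Going down, then the first push.

{"method": "drive_tool", "body": {
  "plan": [
    [[0,0,0.03],0],
    [[0,0,0.035],0],
    [[0,0,0.025],0],
    [[0,0,0.01],0],
    [[0,0,0],0],
    [[0,0.008,0],0],
    [[0,0.01,0],0],
    [[0,0.01,0],0],
    [[0,0.01,0],0],
    [[0,0.01,0],0],
    [[0,0,0],0]
  ]
}}

```text
clock: 7.7
position: [520.7, -304.4, 71.3]
ee_rot: [-0.11, 0.994, 0.001, -0.0]
contact_force: [-0.5, -0.3, 0.4]
gripper_width: -0.1
```

```bash
python3 snap.py wrist 6
```

```text
t 7.75 pos [ 520.5 -304.6   70.9] yaxis deg 102.66 zax [-0.001  0.001 -1.   ] F [-1.4  0.   0.1] w 0.0
```

View pics/wrist6.png

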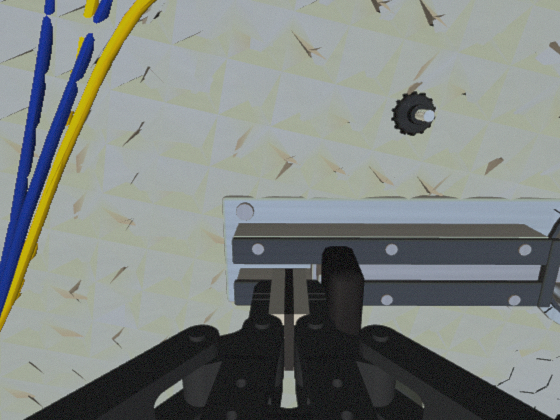

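The finger is pushing the lug and the bar has entered the disc without resistance. About 85 mm are left.

{"method": "drive_tool", "body": {
  "plan": [
    [[0,0.01,0],0],
    [[0,0.01,0],0],
    [[0,0.01,0],0],
    [[0,0.01,0],0],
    [[0,0.01,0],0],
    [[0,0.01,0],0],
    [[0,0.01,0],0],
    [[0,0.006,0],0],
    [[0,0,0],0],
    [[0,0,0],0]
  ]
}}

```text
clock: 9.0
position: [504.5, -231.2, 71.5]
ee_rot: [-0.11, 0.994, 0.0, 0.0]
contact_force: [-0.3, -0.2, 0.9]
gripper_width: 0.1
```

{"method": "drive_tool", "body": {
  "plan": [
    [[0,0.003,0],0],
    [[0,0.003,0],0],
    [[0,0,0],0]
  ]
}}

```text
clock: 9.38
position: [503.3, -225.6, 71.5]
ee_rot: [-0.11, 0.994, -0.0, 0.0]
contact_force: [-0.1, -1.2, 0.2]
gripper_width: 0.0
```

```bash
python3 snap.py wrist 7
```

```text
t 9.425 pos [ 503.3 -225.6   71.5] yaxis deg 102.66 zax [ 0.001 -0.    -1.   ] F [ 0.8 -0.9  0.7] w -0.0
```

View pics/wrist7.png

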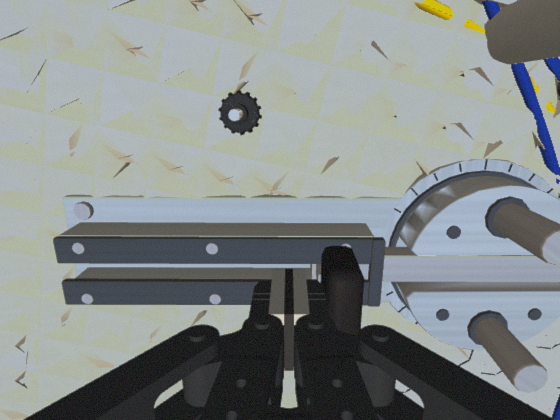

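The bar runs through the disc. I'll creep on until the stop shows in the force.

{"method": "drive_tool", "body": {
  "plan": [
    [[0,0.002,0],0],
    [[0,0.002,0],0],
    [[0,0,0],0],
    [[0,0,0],0]
  ]
}}

```text
clock: 9.93
position: [502.4, -221.6, 71.4]
ee_rot: [-0.11, 0.994, 0.0, 0.0]
contact_force: [1.0, -1.0, 0.2]
gripper_width: 0.4
```

{"method": "drive_tool", "body": {
  "plan": [
    [[0,0.002,0],0],
    [[0,0,0],0],
    [[0,0,0],0]
  ]
}}

```text
clock: 10.3
position: [501.9, -219.7, 71.4]
ee_rot: [-0.11, 0.994, 0.0, 0.0]
contact_force: [1.1, -1.2, 0.7]
gripper_width: -0.3
```

{"method": "drive_tool", "body": {
  "plan": [
    [[0,0.002,0],0],
    [[0,0,0],0],
    [[0,0,0],0]
  ]
}}

```text
clock: 10.68
position: [501.8, -218.9, 71.5]
ee_rot: [-0.11, 0.994, -0.001, 0.0]
contact_force: [1.0, -7.0, -0.7]
gripper_width: -0.0
```

{"method": "drive_tool", "body": {
  "plan": [
    [[0,0.002,0],0],
    [[0,0,0],0],
    [[0,0,0],0]
  ]
}}

```text
clock: 11.05
position: [501.8, -218.6, 71.5]
ee_rot: [-0.11, 0.994, -0.002, 0.001]
contact_force: [2.7, -15.4, -3.2]
gripper_width: -0.1
```

The stop is reached: the force rose to 15 N while the position stalled at −88 mm, against an expected −91 to −82. I'll back off, lift, and look.

{"method": "drive_tool", "body": {
  "plan": [
    [[0,-0.006,0],0],
    [[0,-0.01,0],0],
    [[0,-0.01,0],0],
    [[0,0,-0.03],0],
    [[0,0,-0.045],0],
    [[0,0,-0.045],0],
    [[0,0,-0.03],0],
    [[0,0.02,0],0],
    [[0,0.02,0],0],
    [[0,0,0],0],
    [[0,0,0],0]
  ]
}}

```text
clock: 12.42
position: [497.6, -201.7, 220.5]
ee_rot: [-0.111, 0.994, 0.0, -0.001]
contact_force: [-0.1, 0.5, 1.2]
gripper_width: 0.0
```

```bash
python3 snap.py wrist 8;  python3 snap.py top 8 310 470 170 285 5
```

```text
t 12.475 pos [ 497.7 -202.   220.6] yaxis deg 102.68 zax [-0.001  0.    -1.   ] F [ 0.1  0.6 -1.1] w -0.0
t 12.525 pos [ 497.8 -202.2  220.7] yaxis deg 102.66 zax [-0.001  0.    -1.   ] F [ 0.2  0.5 -0.1] w 0.1
```

View pics/wrist8.png

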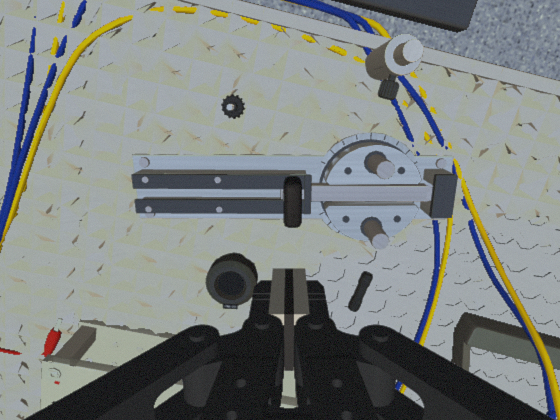

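View pics/top8.png

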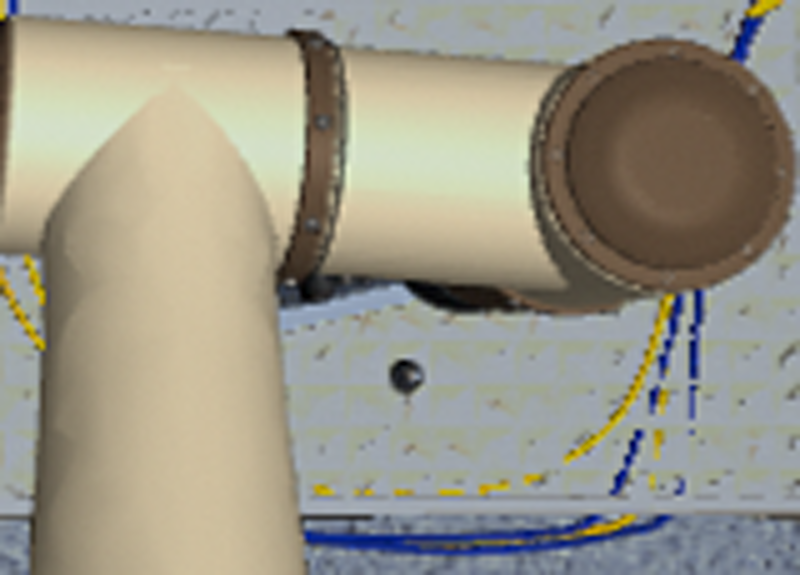

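The wrist view shows the bar running through the slot into the keeper at (443,195), with the lug at about (292,202) and the posts at (386,168) and (379,240). Last numeric check.

```bash
python3 - <<'E'
from h import *
import cv2
i=cv2.imread("pics/wrist8.png")[130:260,265:465]; cv2.imwrite("pics/wrist8c.png",cv2.resize(i,None,fx=4,fy=4,interpolation=cv2.INTER_CUBIC))
d=pickle.load(open("pics/wrist8.pkl","rb"))
b=np.array([-0.2195,0.9756,0]);r=np.array([.9756,.2195,0])
p=[ray(d,u,v,68) for u,v in [(386,168),(379,240),(292,208)]]
c=(p[0]+p[1])/2; print(p, c,(p[2]-c)@b, (p[1]-p[0])@b,(p[1]-p[0])@r)
E
```

```text
[array([ 453.45722563, -139.04304432,   68.        ]), array([ 508.44678612, -127.71198362,   68.        ]), array([ 498.06939249, -199.08250562,   68.        ])] [ 480.95200588 -133.37751397   68.        ] -67.85905622311513 -1.015625712544303 56.13498303805264
```

View pics/wrist8c.png

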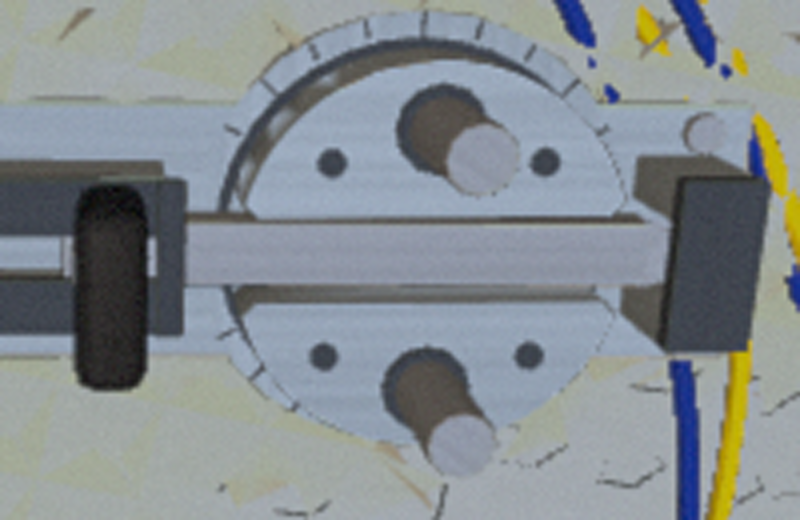

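The lug measures 67.9 mm behind the axis (68 is home), and the slot is within 0.02 rad of the bar. The tool is clear, so I'll hand in.

```bash
python3 -c "
from bench import arm
print(arm.job_done())"
```

```text
the job is handed in; nothing more can be done
None
```

The rotary stage is locked and the job is handed in, at about 12.5 s of the 51 s allowed; no verdict was reported back. I pushed one post with a half-open finger until the slot lined up with the bar (within about 0.4° in the picture). Then I pushed the lug with shut fingers until the bar hit its stop.

- **Bar home:** the force rose to 15 N while the position stalled. In the last wrist picture the lug is 67.9 mm behind the disc axis, against 68 mm when fully home.
- **Slot in line:** the posts put it within about 0.02 rad of the bar, and the bar can be seen running through the disc into the keeper.
- **Nothing touched:** at hand-in the gripper was lifted clear, with the fingertips at about 195 mm and the contact force near zero.
- **Bystanders:** I never aimed at or touched one on purpose. The thumb knob, sensor, lead coupler and post holder looked to be in their places in the last wrist view. I did not measure any of them afterwards, and the last top picture was mostly blocked by the arm.

The only disagreement was the bar's starting position: the pictures put it anywhere from 1 to 7 mm, all within the given range.

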